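Tip printed parts into a rail carrier and index it to the next detent

TASK

Turn the hopper over by its crank so that all three printed parts drop into the tray of the carrier below, then turn the hopper back fully upright. Then push the loaded carrier along its rail until it clicks down into the next station's notches and leave it seated there. Do not knock the other things on the bench about.

Things in the scene. Friction and masses are not known exactly. Their poses are not given: they have to be found in the camera images.
- guide: Fixed aluminium guide rail with hopper stand. Origin: on the bench under the first station, on the centre line. +x is the way of travel, +y the hopper's side, +z up. Rail x = -75 to 315 mm, y = -57 to 57, 32 mm high; open slot between its two lips y = -41 to 41; running floor 12 mm high. Stand plates at x = -61 and 61, 8 mm thick, y = 77 to 127, up to 128 mm high.
- rail_mid (a point): Rail centre line at guide x = 160 mm, on the 12 mm high floor. The next station, an adjustable notch plate in the floor, puts the carrier's origin within 30 mm either way of here: set anew each time, not measured. There the carrier drops 3.5 mm and pushing on suddenly gets some five times as hard (9 to 15 N), as hard as leaving the first station.
- carrier: Carrier, captive under the rail's lips, 0.6 to 0.9 kg: white open tray on a sled with four ball feet. Origin between the feet's bottoms: about 8.5 to 9 mm above the bench when seated in a station's notches, 12 mm when riding between; axes as guide's. Starts seated at guide x = 0. Tray outside x = -60 to 60, y = -58 to 97, z = 26 to 66 mm, walls 4 mm, inner floor z = 30.
- carrier_push (a point): Middle of the smooth steel push plate (70 mm wide, 8 to 66 mm above the carrier origin) on the carrier's flat rear end (carrier x = -61, y = 0, z = 46 mm), the place to push in +x with closed fingers between the lips.
- hopper (a joint): Tilt of the steel hopper, rad: 0 upright (start), 2.0 fully tipped over the tray; parts slide out at about 1.6 to 2.0. Stiff: stays where left (5 to 10 N at the crank). Wedge-shaped open scoop, guide x = -53 to 53 mm; pouring lip on the axle (guide y = 85, 118 mm high), upright it reaches to y = 199 and down to 53 mm high.
- crank_grip (a point): Middle of the crank's round black pin (14 mm across, parallel to guide x, free from guide x = 76 to 136 mm). It moves with the hopper on an arc of radius 75 mm about hopper_axle: at tilt 0 it is 20 degrees above the guide's +y direction; with growing tilt it goes up and over towards -y.
- hopper_axle (a point): Point on the hopper's axle line, in the plane of the crank_grip arc (guide x = 108, y = 85, z = 118 mm), in free air. The axle is parallel to guide x.
- part_knob: printed white knob, 29 mm across, 32 mm high, starts in the hopper; origin at the centre of its underside
- part_bracket: printed white angle bracket, 28 x 42 x 36 mm, starts in the hopper; origin at the centre of its underside
- part_spacer: printed white spacer block, 26 x 36 x 30 mm, starts in the hopper; origin at the centre of its underside
- spool: bystander, leave alone: filament spool lying flat, 200 mm across, 60 mm high; origin at its underside (tools: lying along x)
- glue_bottle: bystander, leave alone: white bottle, 52 mm across, 130 mm high; origin at its underside (tools: lying along x)
- grease_jar: bystander, leave alone: grey jar with black lid, 60 mm across, 70 mm high, beside the rail; origin at its underside (tools: lying along x)
- scraper: bystander, leave alone: flat scraper with black handle, 190 mm long, lying by the rail; origin at its underside (tools: lying along x)
- screwdriver: bystander, leave alone: screwdriver with black handle, 170 mm long, lying by the rail; origin at its underside (tools: lying along x)
- print_cup: bystander, leave alone: empty white cup, 72 mm across, 85 mm high; origin at its underside (tools: lying along x)
Not all that is in view belongs to the job. What is shaped like the part_bracket but black or red is not meant. Leave any orange look-alike of the carrier alone.

How it is judged:
By the outcome, as a careful person would: the job done as asked, in the order asked, and still so for the second after the job is handed in, with the robot touching nothing.
It also fails if it takes over 72 s, if anything falls off the work surface, if the arm or the gripper's body presses on something with over 40 N, if the wrist force passes 120 N, or if a joint passes its speed limit or range.

ROBOT

A 6-joint arm with a two-finger parallel gripper is mounted at the origin on the work surface. World frame = base frame: x ahead of the robot, y to its left, z up, the work surface at z = 0. Lengths are in mm, angles in rad, forces in N, time in s.
With the tool pointing down it reaches from about 350 to 975 mm from the base axis. Payload 7.1 kg.
Tool frame: the origin (TCP) lies midway between the tips of the shut fingers; the grasp point (between the pads) lies 19 mm behind it; z points along the fingers, y is the line along which they close (so a half turn about z gives the same grasp; the last joint's range is limited). The gripper opens to 88 mm and grips with 3 to 60 N. Pads are 20 mm wide; open, the fingers measure 115 mm over their backs; the gripper's body (75 mm by 178 mm) begins 61 mm behind the grasp point.
Start: joints at [1.313, 0.423, 1.63, -0, 1.089, -0.019], TCP at [147.804, 607.255, 222.675] pointing down, gripper open.
Joint ranges: [-3, 3], [-0.9, 2.11], [0.09, 2.58], [-1.31, 4.45], [0.11, 2.69], [-2.54, 2.54]. Speed limits (rad/s): [2.39, 2.39, 3.01, 3.14, 3.14, 3.14].

INTERFACE

Orientations are given as a rotation vector (axis times angle).
In Python, from workcell import ctrl gives the robot as it stands.
- The arm moves only by the shell command python3 -m pendant 'ROWS'. ROWS is a JSON object of lists of equal length, an entry for each row: "grip": the opening, from -1 (shut) to 1 (fully open); "linear": the shift along the tool's x, y, z in mm, a list of three; "angular": the turn, a rotation vector about the tool's x, y, z in rad, a list of three. In form: {"grip": [grip, ...], "linear": [[tx, ty, tz], ...], "angular": [[ax, ay, az], ...]}. A call has 1 to 12 rows; each row shifts and turns the commanded pose from where the row before left it, along the tool's axes as they then stand; what a row does not reach is not made up. A row lasts 1/12 s, in which the tool goes at most 41.7 mm and 7.16 degrees, less where a joint would pass 70% of its speed; a pose out of reach is approached as far as the arm can. A call with a gripper value outside its range is refused whole. The fingers move at their own pace and stop on an object; the grip force is fixed at half the most. Time passes only in rows, so rows that do not move let the fingers close. It gives the time, the measured TCP pose, the force, the opening and the grip force at its end, in the units of the state.
- ctrl.get_obs(): the state, without advancing time (a new reading comes with each control period).
- ctrl.get_image(name): name is "side" or "top"; returns the picture (480x640x3 uint8, red, green, blue); there is no depth.
- ctrl.camera_params(name): a dict with "vfov" (degrees; the focal length in pixels is half the picture's height over the tangent of half this angle, whatever the lens; pixels are square), "cx", "cy" (the principal point, pixels), "R" (3x3) and "t" (3): a world point X has camera coordinates R X + t. Camera axes: x right, y down, z forward; pixel columns grow to the right and rows downward; lengths in mm; the calibration is good to about 2 mm. A picture is of the moment at which its call begins. camera_params takes no time and is no camera call.
- ctrl.close_job(): hands the job in; it is judged then, once.
The state is a dict: "t": time; "qpos": joint angles; "qvel": joint speeds; "joint_torque": joint torques, N m; "ee_pos": TCP position; "orientation": TCP orientation; "ft_force": force on the tool from outside, world axes, zero at the start; "moment": the same for the moment, N m; "width": finger opening in mm; "grasp_force": force on a finger pad.
Only numpy, scipy, OpenCV 4.12 (cv2) and the standard library are available. Lean on these libraries where they do the work, as an engineer would, in place of code of your own. Each camera call takes 0.05 s, during which the arm holds its last target. There are 200 camera calls.

## Working session

There is one attempt and no reset: what is moved stays moved. The work goes in short steps, Python scripts to look and compute and a shell command to move; the robot and the scene stay as the last step left them, time stands still between calls to the robot, and variables do not carry over. Pictures are saved under pics/ and viewed, at most 10 in all, crops included, and the job is handed in when it is done.

```bash
mkdir -p pics; python3 - <<'E'
from workcell import ctrl
import cv2,json
for n in("side","top"):
    im=ctrl.get_image(n); cv2.imwrite(f"pics/{n}0.png",im[:,:,::-1]); 
    p=ctrl.camera_params(n); print(n,{k:(v.tolist() if hasattr(v,'tolist') else v) for k,v in p.items()})
print(ctrl.get_obs())
E
```

```text
side {'vfov': 52.05031383562556, 'cx': 317.37370758570887, 'cy': 238.91411099217135, 'R': [[-0.9691031777018356, -0.24644762849955604, 0.010129036239894598], [-0.16149835918145936, 0.6029481105820329, -0.7812629876854866], [0.1864331272867047, -0.7587602667196677, -0.6241198175812062]], 't': [450.09109925439856, 179.8586223485028, 1024.0311031638394]}
top {'vfov': 49.46075739315138, 'cx': 318.94549624527224, 'cy': 235.1731615904635, 'R': [[-0.012312652128575007, -0.9998788553965307, -0.009522243878658269], [-0.9885609937339986, 0.013603761952877345, -0.1502068551311115], [0.15031819672019076, 0.007563874116707243, -0.9886087332929729]], 't': [3.490105257426677, 490.0230499094495, 1343.5879674684863]}
{'t': 0.1, 'qpos': array([ 1.31301497e+00,  4.23783051e-01,  1.63058396e+00,  4.48702306e-05,
        1.08861189e+00, -1.90616150e-02]), 'qvel': array([ 0.00061786, -0.00326063, -0.0021688 ,  0.00062355,  0.00070546,
       -0.00093057]), 'joint_torque': array([-6.04064990e-04, -5.45611668e+01, -2.74324644e+01,  6.44683605e-02,
        1.88064604e-02, -6.33425839e-05]), 'ee_pos': array([147.66134341, 606.79823897, 221.97943827]), 'orientation': array([-3.74095292e-01, -3.11900680e+00,  2.14791716e-03]), 'ft_force': array([ 1.18277906, -0.31128918,  0.31485075]), 'moment': array([-0.00551342, -0.02135301,  0.04237596]), 'grasp_force': 0.0, 'width': 88.20000964799816}
```

View pics/side0.png

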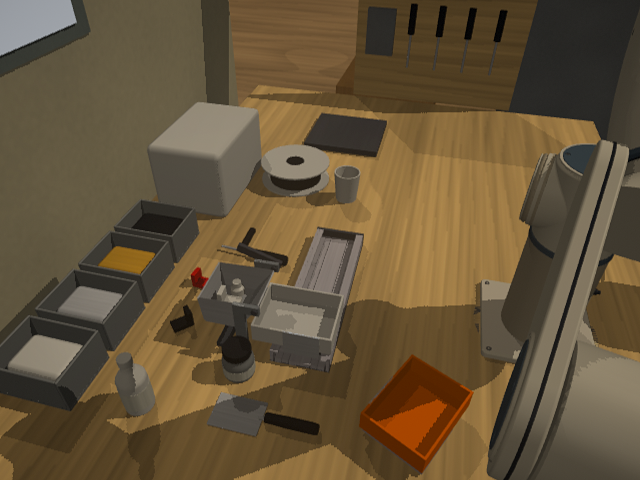

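View pics/top0.png

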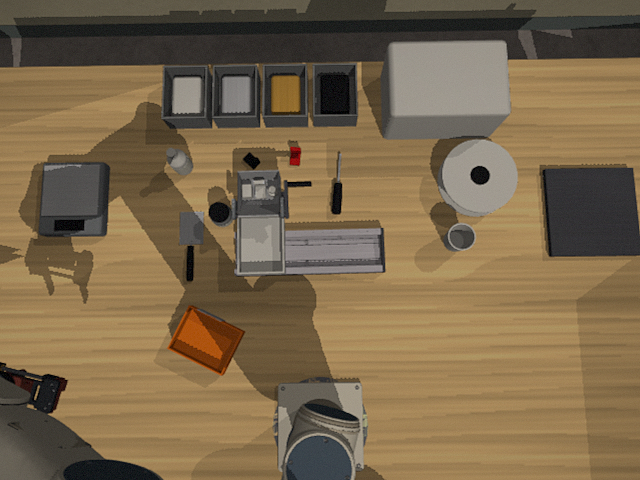

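The top view shows the hopper at (260,190), the white tray at (260,245), the rail running right to (384,250), the crank pin at about (299,184), and the screwdriver at (337,180). The orange box at (207,340) is the look-alike carrier. The white tray on the rail at (260,245) is the real carrier, because it is white and sits under the hopper. I'll confirm that in a crop.

```bash
python3 - <<'E'
import cv2,numpy as np
a=cv2.imread("pics/top0.png")[140:290,200:400]; b=cv2.imread("pics/side0.png")[220:380,190:390]
a=cv2.resize(a,None,fx=4,fy=4,interpolation=cv2.INTER_CUBIC);b=cv2.resize(b,None,fx=3,fy=3,interpolation=cv2.INTER_CUBIC)
cv2.imwrite("pics/ta.png",a);cv2.imwrite("pics/sb.png",b)
E
```

```text
(no output)
```

View pics/ta.png

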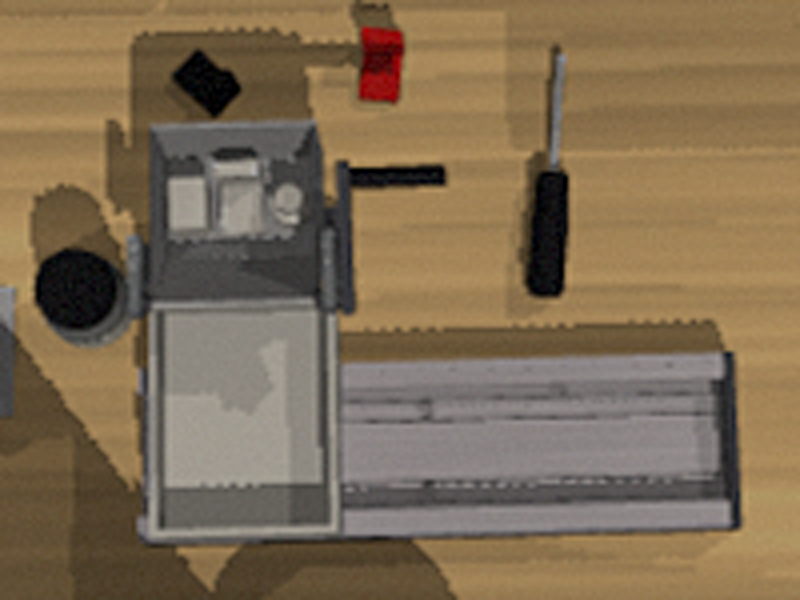

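View pics/sb.png

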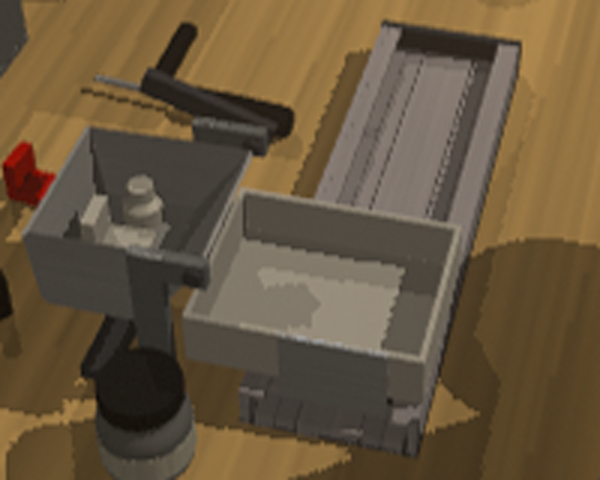

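The crops confirm it: the pin runs from about (287.5,184.5) to (311.2,183.8) in the top view, with its free end at about (253,230) in the side view. The white carrier is under the hopper, and three white parts sit in the hopper.

```bash
cat >h.py <<'E'
import numpy as np
from workcell import ctrl
from scipy.spatial.transform import Rotation as Ro
def ray(n,u,v):
    p=ctrl.camera_params(n);R=np.array(p["R"]);t=np.array(p["t"]);f=240/np.tan(np.radians(p["vfov"]/2))
    d=R.T@np.array([(u-p["cx"])/f,(v-p["cy"])/f,1]);return -R.T@t,d/np.linalg.norm(d)
def plane(n,u,v,z):
    c,d=ray(n,u,v);return c+d*(z-c[2])/d[2]
def tri(a,b):
    c1,d1=ray("top",*a);c2,d2=ray("side",*b)
    s=np.linalg.lstsq(np.c_[d1,-d2],c2-c1,rcond=None)[0];p,q=c1+s[0]*d1,c2+s[1]*d2
    return (p+q)/2,np.linalg.norm(p-q)
E
python3 - <<'E'
from h import *
np.set_printoptions(precision=1,suppress=True)
T=lambda x,y:(200+x/4,140+y/4); S=lambda x,y:(190+x/3,220+y/3)
print("rail far",plane("top",*T(726,352),32),plane("top",*T(728,528),32))
print("rail near -y corner",plane("top",*T(141,538),32))
for c in((148,308),(336,306),(150,536),(338,536)):print("tray",plane("top",*T(*c),75))
print("pin end tri",tri(T(445,175),S(190,28)));print("pin end@144",plane("top",*T(445,175),144),"base",plane("top",*T(350,178),144))
print("tray tri",tri(T(336,306),S(248,193)),tri(T(338,536),S(460,228)),tri(T(150,536),S(418,360)))
print("rail far tri",tri(T(726,352),S(386,22)),tri(T(728,528),S(520,44)))
print("jar top",plane("top",*T(76,290),70), "bottle",plane("top",178,160,100))
print(Ro.from_rotvec(ctrl.get_obs()["orientation"]).as_matrix())
E
```

```text
rail far [ 507.8 -169.6   32. ] [ 390.6 -167.4   32. ]
rail near -y corner [389.1 218.8  32. ]
tray [534.8 208.7  75. ]
tray [534.4  86.8  75. ]
tray [386.9 205.8  75. ]
tray [385.4  85.8  75. ]
pin end tri (array([602.7,  13.7, 142.3]), np.float64(1.4988637436117196))
pin end@144 [603.   13.8 144. ] base [601.9  72.7 144. ]
tray tri (array([537.2,  87.6,  66.3]), np.float64(2.125242153215788)) (array([387.6,  86.4,  69.6]), np.float64(3.5637804653520213)) (array([388.7, 206.2,  73.2]), np.float64(3.200242806806992))
rail far tri (array([ 506.2, -169.8,   32. ]), np.float64(3.1737544181663115)) (array([ 390.9, -167.1,   33.6]), np.float64(0.7496155634915576))
jar top [548.4 256.7  70. ] bottle [682.5 359.4 100. ]
[[-1.   0.2 -0. ]
 [ 0.2  1.  -0. ]
 [ 0.  -0.  -1. ]]
```

```bash
python3 -m pendant '{"grip":[1,1,1,1,1,1,1,1,1,1,1,1],"linear":[[0,0,0],[0,0,0],[0,0,0],[0,0,0],[0,0,0],[0,0,0],[0,0,0],[0,0,0],[0,0,0],[0,0,0],[0,0,0],[0,0,0]],"angular":[[0,0,0.111],[0,0,0.111],[0,0,0.111],[0,0,0.111],[0,0,0.111],[0,0,0.111],[0,0,0.111],[0,0,0.111],[0,0,0.111],[0,0,0.111],[0,0,0.111],[0,0,0.111]]}'
python3 -c "
from h import *
print(Ro.from_rotvec(ctrl.get_obs()['orientation']).as_matrix().round(3))"
```

```text
t: 1.1
ee_pos: [147.7, 606.9, 222.2]
orientation: [2.227, 2.215, -0.001]
ft_force: [0.2, 0.7, -0.7]
width: 87.9
grasp_force: 0.0
[[ 0.005  1.    -0.   ]
 [ 1.    -0.005 -0.001]
 [-0.001 -0.    -1.   ]]
```

```bash
python3 -m pendant '{"grip":[1,1,1,1,1,1,1,1,1],"linear":[[-31.5,25.3,0],[-31.5,25.3,0],[-31.5,25.3,0],[-31.5,25.3,0],[-31.5,25.3,0],[-31.5,25.3,0],[-31.5,25.3,0],[-31.5,25.3,0],[-31.5,25.3,0]],"angular":[[0,0,0],[0,0,0],[0,0,0],[0,0,0],[0,0,0],[0,0,0],[0,0,0],[0,0,0],[0,0,0]]}'
python3 -m pendant '{"grip":[1,1,1,1,1,1,1,1,1,1],"linear":[[-31.5,25.3,0],[-31.5,25.3,0],[-31.5,25.3,0],[-31.5,25.3,0],[-31.5,25.3,0],[-31.5,25.3,0],[-31.5,25.3,0],[-31.5,25.3,0],[-31.5,25.3,0],[0,0,0]],"angular":[[0,0,0],[0,0,0],[0,0,0],[0,0,0],[0,0,0],[0,0,0],[0,0,0],[0,0,0],[0,0,0],[0,0,0]]}'
```

```text
t: 1.85
ee_pos: [376.2, 321.9, 222.6]
orientation: [-2.221, -2.222, 0.0]
ft_force: [0.3, 0.1, -0.4]
width: 88.0
grasp_force: 0.0
t: 2.68
ee_pos: [607.0, 35.2, 222.5]
orientation: [2.224, 2.215, 0.001]
ft_force: [-0.5, 1.5, 0.3]
width: 87.8
grasp_force: 0.0
```

```bash
python3 -m pendant '{"grip":[1,1,1,1,1,-1,-1,-1,-1,-1,-1,-1],"linear":[[0,-4.5,22],[0,0,22],[0,0,22],[0,0,22],[0,0,10],[0,0,0],[0,0,0],[0,0,0],[0,0,0],[0,0,0],[0,0,0],[0,0,0]],"angular":[[0,0,0],[0,0,0],[0,0,0],[0,0,0],[0,0,0],[0,0,0],[0,0,0],[0,0,0],[0,0,0],[0,0,0],[0,0,0],[0,0,0]]}'
python3 - <<'E'
from h import *
import cv2
im=ctrl.get_image("side")[200:350,180:380];cv2.imwrite("pics/g1.png",cv2.resize(im[:,:,::-1],None,fx=3,fy=3))
o=ctrl.get_obs();print(o["ee_pos"],o["width"],o["grasp_force"],o["ft_force"])
E
```

```text
t: 3.68
ee_pos: [599.0, 40.3, 125.3]
orientation: [2.221, 2.221, 0.001]
ft_force: [-1.1, 0.4, -0.5]
width: 44.8
grasp_force: 0.0
[598.92622786  40.26718376 125.16423792] 40.496393798710635 0.0 [ 1.71321458 -0.22135973  0.68362514]
```

View pics/g1.png

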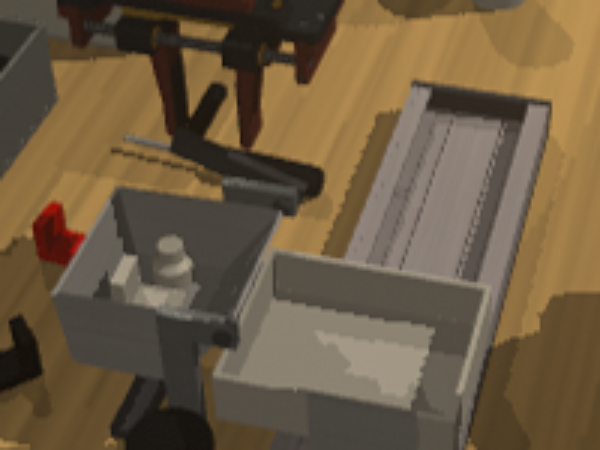

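The two fingers at (175,100) and (250,105) straddle the black pin at (205,110), so I'll finish closing.

```bash
python3 -m pendant '{"grip":[-1,-1,-1,-1,-1,-1,-1,-1,-1,-1],"linear":[[-3,3.5,0],[0,0,0],[0,0,0],[0,0,0],[0,0,0],[0,0,0],[0,0,0],[0,0,0],[0,0,0],[0,0,0]],"angular":[[0,0,0],[0,0,0],[0,0,0],[0,0,0],[0,0,0],[0,0,0],[0,0,0],[0,0,0],[0,0,0],[0,0,0]]}'

```

```text
t: 4.57
ee_pos: [603.8, 37.1, 124.9]
orientation: [2.219, 2.22, 0.003]
ft_force: [5.0, -0.8, -2.6]
width: 13.1
grasp_force: 30.0
```

```bash
python3 -c "
import numpy as np
t=np.radians(np.linspace(20,134.6,25));p=np.c_[75*np.cos(t),-75*np.sin(t)]
print(np.diff(p,axis=0).round(1).tolist())"
```

```text
[[-2.4, -5.8], [-2.9, -5.6], [-3.3, -5.3], [-3.7, -5.0], [-4.1, -4.7], [-4.5, -4.3], [-4.9, -3.9], [-5.2, -3.5], [-5.4, -3.1], [-5.7, -2.6], [-5.9, -2.1], [-6.0, -1.6], [-6.1, -1.1], [-6.2, -0.6], [-6.2, -0.1], [-6.2, 0.4], [-6.2, 1.0], [-6.1, 1.5], [-5.9, 2.0], [-5.7, 2.5], [-5.5, 2.9], [-5.3, 3.4], [-5.0, 3.8], [-4.6, 4.2]]
```

```bash
python3 -m pendant '{"grip":[-1,-1,-1,-1,-1,-1,-1,-1,-1,-1,-1,-1],"linear":[[0,-2.4,-5.8],[0,-2.9,-5.6],[0,-3.3,-5.3],[0,-3.7,-5.0],[0,-4.1,-4.7],[0,-4.5,-4.3],[0,-4.9,-3.9],[0,-5.2,-3.5],[0,-5.4,-3.1],[0,-5.7,-2.6],[0,-5.9,-2.1],[0,-6.0,-1.6]],"angular":[[0,0,0],[0,0,0],[0,0,0],[0,0,0],[0,0,0],[0,0,0],[0,0,0],[0,0,0],[0,0,0],[0,0,0],[0,0,0],[0,0,0]]}'

```

```text
t: 5.57
ee_pos: [556.3, 36.4, 176.2]
orientation: [2.211, 2.212, 0.019]
ft_force: [17.3, -6.3, 9.3]
width: 13.4
grasp_force: 29.9
```

```bash
python3 -m pendant '{"grip":[-1,-1,-1,-1,-1,-1,-1,-1,-1,-1,-1,-1],"linear":[[0,-6.1,-2.1],[0,-6.2,-1.6],[0,-6.2,-0.6],[0,-6.2,0.4],[0,-6.2,1.0],[0,-6.1,1.5],[0,-5.9,2.0],[0,-5.7,2.5],[0,-5.5,2.9],[0,-5.3,3.4],[0,-5.0,3.8],[0,-4.6,4.2]],"angular":[[0,0,0],[0,0,0],[0,0,0],[0,0,0],[0,0,0],[0,0,0],[0,0,0],[0,0,0],[0,0,0],[0,0,0],[0,0,0],[0,0,0]]}'
python3 -m pendant '{"grip":[-1,-1,-1],"linear":[[0,-2,2],[0,-2,2],[0,0,0]],"angular":[[0,0,0],[0,0,0],[0,0,0]]}'

```

```text
t: 6.57
ee_pos: [483.0, 36.7, 156.8]
orientation: [2.216, 2.217, 0.009]
ft_force: [4.9, -1.9, 6.1]
width: 13.4
grasp_force: 30.0
t: 6.82
ee_pos: [480.8, 36.8, 154.4]
orientation: [2.214, 2.216, 0.013]
ft_force: [3.3, -3.9, 19.9]
width: 13.3
grasp_force: 30.0
```

```bash
python3 -m pendant '{"grip":[-1,-1,-1,-1,-1,-1,-1,-1,-1,-1,-1,-1],"linear":[[0,-1,2],[0,0,0],[0,0,0],[0,0,0],[0,0,0],[0,0,0],[0,0,0],[0,0,0],[0,0,0],[0,0,0],[0,0,0],[0,0,0]],"angular":[[0,0,0],[0,0,0],[0,0,0],[0,0,0],[0,0,0],[0,0,0],[0,0,0],[0,0,0],[0,0,0],[0,0,0],[0,0,0],[0,0,0]]}'
python3 - <<'E'
from h import *
import cv2
a=ctrl.get_image("top")[140:290,200:400];b=ctrl.get_image("side")[200:350,180:380]
cv2.imwrite("pics/tip.png",cv2.resize(np.hstack([a,b])[:,:,::-1],None,fx=2,fy=2,interpolation=2))
E
```

```text
t: 7.82
ee_pos: [480.9, 37.1, 153.4]
orientation: [2.214, 2.215, 0.016]
ft_force: [4.0, -4.2, 28.7]
width: 12.9
grasp_force: 30.0
```

View pics/tip.png

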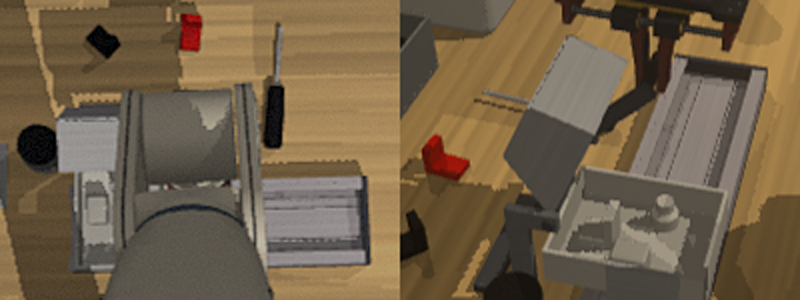

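Side view: three white parts are in the tray, with the knob at (662,207), and the hopper is over at its stop. I'll turn it back along the same arc.

```bash
python3 -m pendant '{"grip":[-1,-1,-1,-1,-1,-1,-1,-1,-1,-1,-1,-1],"linear":[[0,5,-6],[0,4.6,-4.2],[0,5.0,-3.8],[0,5.3,-3.4],[0,5.5,-2.9],[0,5.7,-2.5],[0,5.9,-2.0],[0,6.1,-1.5],[0,6.2,-1.0],[0,6.2,-0.4],[0,6.2,0.1],[0,6.2,0.6]],"angular":[[0,0,0],[0,0,0],[0,0,0],[0,0,0],[0,0,0],[0,0,0],[0,0,0],[0,0,0],[0,0,0],[0,0,0],[0,0,0],[0,0,0]]}'
python3 -m pendant '{"grip":[-1,-1,-1,-1,-1,-1,-1,-1,-1,-1,-1,-1],"linear":[[0,6.1,1.1],[0,6.0,1.6],[0,5.9,2.1],[0,5.7,2.6],[0,5.4,3.1],[0,5.2,3.5],[0,4.9,3.9],[0,4.5,4.3],[0,4.1,4.7],[0,3.7,5.0],[0,3.3,5.3],[0,2.9,5.6]],"angular":[[0,0,0],[0,0,0],[0,0,0],[0,0,0],[0,0,0],[0,0,0],[0,0,0],[0,0,0],[0,0,0],[0,0,0],[0,0,0],[0,0,0]]}'
python3 -m pendant '{"grip":[-1,-1,-1,-1,-1,-1],"linear":[[0,2.4,5.8],[0,0.5,3],[0,0,3],[0,0,2],[0,0,0],[0,0,0]],"angular":[[0,0,0],[0,0,0],[0,0,0],[0,0,0],[0,0,0],[0,0,0]]}'
```

```text
t: 8.92
ee_pos: [541.7, 37.1, 176.9]
orientation: [-2.221, -2.221, 0.002]
ft_force: [-6.2, -0.6, 7.9]
width: 13.5
grasp_force: 30.0
t: 9.92
ee_pos: [600.2, 37.3, 132.4]
orientation: [-2.221, -2.221, -0.0]
ft_force: [-3.7, -0.6, 4.5]
width: 13.1
grasp_force: 30.0
t: 10.42
ee_pos: [604.0, 37.3, 122.2]
orientation: [2.22, 2.22, 0.004]
ft_force: [-9.5, -2.3, 25.4]
width: 13.2
grasp_force: 30.0
```

```bash
python3 -m pendant '{"grip":[0,0,0,0,0,0.5,0.5,0.5,0.5,0.5,0.5,0.5],"linear":[[0,0,0],[0,0,0],[0,0,0],[0,0,0],[0,0,0],[0,0,0],[0,0,-20],[0,0,-20],[0,0,-25],[0,0,-25],[0,0,-25],[0,0,-15]],"angular":[[0,0,0],[0,0,0],[0,0,0],[0,0,0],[0,0,0],[0,0,0],[0,0,0],[0,0,0],[0,0,0],[0,0,0],[0,0,0],[0,0,0]]}'
python3 -m pendant '{"grip":[-1,-1,-1,-1,-1,-1],"linear":[[0,-25,-20],[0,-25,0],[0,-25,0],[0,-25,0],[0,-25,0],[0,-25,0]],"angular":[[0,0,0],[0,0,0],[0,0,0],[0,0,0],[0,0,0],[0,0,0]]}'
python3 - <<'E'
from h import *
import cv2
a=ctrl.get_image("top")[140:290,200:400];b=ctrl.get_image("side")[200:350,180:380]
cv2.imwrite("pics/up.png",cv2.resize(np.hstack([a,b])[:,:,::-1],None,fx=2,fy=2,interpolation=2))
E
```

```text
t: 11.42
ee_pos: [603.6, 37.3, 251.8]
orientation: [2.22, 2.22, 0.003]
ft_force: [0.4, 0.2, -1.4]
width: 65.8
grasp_force: 0.0
t: 11.92
ee_pos: [451.4, 37.3, 269.0]
orientation: [-2.221, -2.221, 0.0]
ft_force: [-0.5, 0.3, -0.2]
width: 29.4
grasp_force: 0.0
```

View pics/up.png

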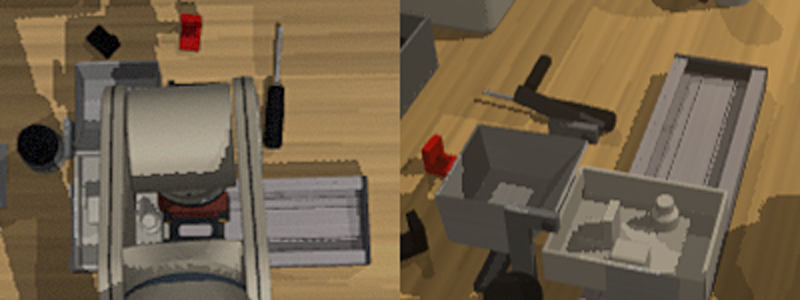

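Side view: the hopper is empty and upright again, with the pin tip back at its starting pixel (252,228). The knob (665,208), bracket (612,218) and spacer (630,250) are in the tray. Next I go behind the carrier.

```bash
python3 -m pendant '{"grip":[-1,-1,-1,-1,-1,-1,-1,-1,-1,-1,-1,-1],"linear":[[0,0,0],[0,0,0],[0,0,0],[0,0,0],[0,0,0],[0,0,0],[0,0,0],[0,0,0],[0,0,0],[0,0,0],[0,0,0],[0,0,0]],"angular":[[0,0,-0.12],[0,0,-0.12],[0,0,-0.12],[0,0,-0.12],[0,0,-0.12],[0,0,-0.12],[0,0,-0.12],[0,0,-0.12],[0,0,-0.12],[0,0,-0.12],[0,0,-0.12],[0,0,-0.12]]}'
python3 -m pendant '{"grip":[-1,-1,-1,-1,-1,-1,-1,-1,-1,-1],"linear":[[0,0,0],[0,0,0],[0.5,30,0],[0.5,30,0],[0.5,30,0],[0.5,30,0],[0.5,30,0],[0.5,30,0],[0.5,33,0],[0,0,0]],"angular":[[0,0,-0.12],[0,0,-0.011],[0,0,0],[0,0,0],[0,0,0],[0,0,0],[0,0,0],[0,0,0],[0,0,0],[0,0,0]]}'
```

```text
t: 13.02
ee_pos: [453.6, 37.3, 269.1]
orientation: [0.196, 3.135, 0.0]
ft_force: [-0.1, -0.6, -0.7]
width: 0.3
grasp_force: 0.0
t: 13.85
ee_pos: [449.9, 254.9, 269.3]
orientation: [0.0, 3.14, 0.003]
ft_force: [-0.7, -0.9, 1.2]
width: 0.6
grasp_force: 0.0
```

```bash
python3 -m pendant '{"grip":[-1,-1,-1,-1,-1,-1,-1,-1,-1,-1],"linear":[[1,0,28],[1,0,28],[1,0,28],[0,0,28],[0,0,28],[0,0,28],[0,0,28],[0,0,18],[0,0,10],[0,0,0]],"angular":[[0,0,0],[0,0,0],[0,0,0],[0,0,0],[0,0,0],[0,0,0],[0,0,0],[0,0,0],[0,0,0],[0,0,0]]}'
python3 -m pendant '{"grip":[-1,-1,-1,-1,-1,-1,-1,-1],"linear":[[0,-5,0],[0,-5,0],[0,-5,0],[0,-5,0],[0,-4,0],[0,-3,0],[0,-3,0],[0,0,0]],"angular":[[0,0,0],[0,0,0],[0,0,0],[0,0,0],[0,0,0],[0,0,0],[0,0,0],[0,0,0]]}'
```

```text
t: 14.68
ee_pos: [445.3, 249.4, 43.2]
orientation: [-0.003, -3.138, 0.003]
ft_force: [-0.0, -0.5, 0.2]
width: 0.4
grasp_force: 0.0
t: 15.35
ee_pos: [446.2, 219.7, 45.4]
orientation: [0.001, 3.142, -0.0]
ft_force: [-0.4, 0.1, -0.0]
width: 0.4
grasp_force: 0.0
```

```bash
python3 -m pendant '{"grip":[-1,-1,-1,-1],"linear":[[0,-2,0],[0,-2,0],[0,-1,0],[0,0,0]],"angular":[[0,0,0],[0,0,0],[0,0,0],[0,0,0]]}'; python3 -m pendant '{"grip":[-1,-1,-1,-1],"linear":[[0,-2,0],[0,-2,0],[0,-1,0],[0,0,0]],"angular":[[0,0,0],[0,0,0],[0,0,0],[0,0,0]]}'
```

```text
t: 15.68
ee_pos: [447.3, 217.5, 46.0]
orientation: [0.001, 3.139, 0.005]
ft_force: [-2.5, 12.7, 4.9]
width: 0.1
grasp_force: 6.6
t: 16.02
ee_pos: [449.0, 215.2, 47.3]
orientation: [0.002, 3.135, 0.012]
ft_force: [-7.0, 27.0, 12.7]
width: 0.5
grasp_force: 14.1
```

```bash
python3 - <<'E'
from h import *
import cv2
a=ctrl.get_image("side")[190:390,160:400]
cv2.imwrite("pics/push.png",cv2.resize(a[:,:,::-1],None,fx=3,fy=3,interpolation=2))
print(ctrl.get_obs())
E
```

```text
{'t': 16.0667, 'qpos': array([ 0.42063398,  0.52525567,  2.01022683,  0.00696311,  0.59700693,
       -1.15484271]), 'qvel': array([-0.00051924,  0.00094742, -0.0005078 , -0.00595296,  0.0009409 ,
        0.00168933]), 'joint_torque': array([-1.30650017e+01, -4.01523542e+01, -8.20260912e+00, -4.10854653e+00,
        1.45117655e+00, -3.89848079e-02]), 'ee_pos': array([448.97986477, 215.20778454,  47.28832112]), 'orientation': array([1.66221147e-03, 3.13485372e+00, 1.14401226e-02]), 'ft_force': array([-6.92713965, 26.07791908, 12.97180558]), 'moment': array([3.93651081, 0.88070529, 0.03033028]), 'grasp_force': 13.920295648276806, 'width': 0.5938228129179991}
```

View pics/push.png

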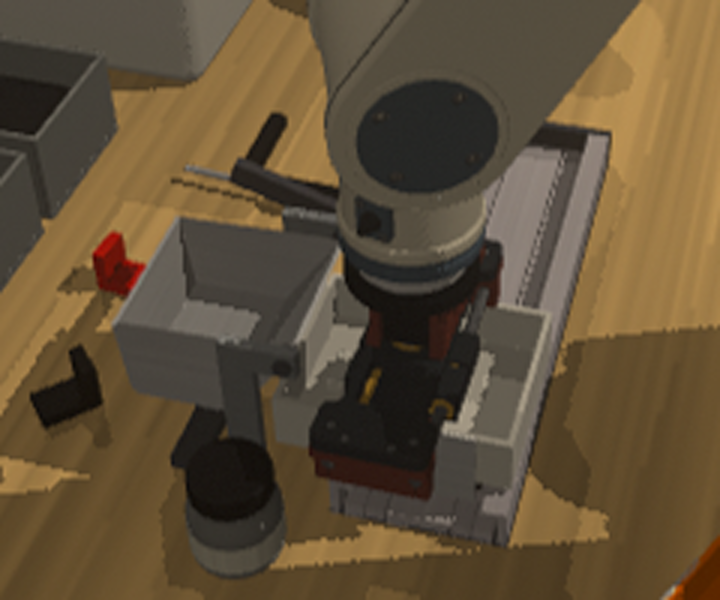

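The fingers are behind the tray at the push plate. The carrier is rising out of its notches, and finger friction is dragging the tool up with it. I'll ease up while pushing.

```bash
python3 -m pendant '{"grip":[-1,-1,-1,-1,-1,-1],"linear":[[0,0,-2],[0,-1,-2],[0,-1,-1],[0,-1,0],[0,-1,0],[0,0,0]],"angular":[[0,0,0],[0,0,0],[0,0,0],[0,0,0],[0,0,0],[0,0,0]]}'
```

```text
t: 16.57
ee_pos: [446.2, 206.4, 50.2]
orientation: [-0.001, 3.141, -0.0]
ft_force: [0.2, 1.5, 0.1]
width: 0.5
grasp_force: 0.3
```

```bash
python3 -m pendant '{"grip":[-1,-1,-1,-1,-1,-1,-1,-1,-1,-1,-1,-1],"linear":[[0,-3,0],[0,-5,0],[0,-6,0],[0,-6,0],[0,-6,0],[0,-6,0],[0,-6,0],[0,-6,0],[0,-6,0],[0,-6,0],[0,-5,0],[0,-5,0]],"angular":[[0,0,0],[0,0,0],[0,0,0],[0,0,0],[0,0,0],[0,0,0],[0,0,0],[0,0,0],[0,0,0],[0,0,0],[0,0,0],[0,0,0]]}'
python3 -m pendant '{"grip":[-1,-1,-1,-1,-1,-1,-1,-1,-1,-1,-1,-1],"linear":[[0,-5,0],[0,-5,0],[0,-5,0],[0,-5,0],[0,-5,0],[0,-5,0],[0,-4,0],[0,-3,0],[0,-2,0],[0,-2,0],[0,-1,0],[0,0,0]],"angular":[[0,0,0],[0,0,0],[0,0,0],[0,0,0],[0,0,0],[0,0,0],[0,0,0],[0,0,0],[0,0,0],[0,0,0],[0,0,0],[0,0,0]]}'
```

```text
t: 17.57
ee_pos: [446.3, 139.8, 50.2]
orientation: [0.0, 3.141, 0.0]
ft_force: [0.0, 5.1, 0.4]
width: 0.4
grasp_force: 2.4
t: 18.57
ee_pos: [445.8, 97.9, 50.0]
orientation: [0.0, -3.141, 0.001]
ft_force: [-0.1, 0.8, 0.7]
width: 0.4
grasp_force: 0.5
```

```bash
cat >ok.py <<'E'
from workcell import ctrl
o=ctrl.get_obs();f=o["ft_force"];print("CHK",o["ee_pos"].round(1),f.round(1));raise SystemExit(abs(f[1])>6.5 or abs(f[2])>4)
E
python3 -m pendant '{"grip":[-1,-1,-1,-1],"linear":[[0,-1.5,0],[0,-1.5,0],[0,-1,0],[0,0,0]],"angular":[[0,0,0],[0,0,0],[0,0,0],[0,0,0]]}' >/dev/null && python3 ok.py && python3 -m pendant '{"grip":[-1,-1,-1,-1],"linear":[[0,-1.5,0],[0,-1.5,0],[0,-1,0],[0,0,0]],"angular":[[0,0,0],[0,0,0],[0,0,0],[0,0,0]]}' >/dev/null && python3 ok.py && python3 -m pendant '{"grip":[-1,-1,-1,-1],"linear":[[0,-1.5,0],[0,-1.5,0],[0,-1,0],[0,0,0]],"angular":[[0,0,0],[0,0,0],[0,0,0],[0,0,0]]}' >/dev/null && python3 ok.py && python3 -m pendant '{"grip":[-1,-1,-1,-1],"linear":[[0,-1.5,0],[0,-1.5,0],[0,-1,0],[0,0,0]],"angular":[[0,0,0],[0,0,0],[0,0,0],[0,0,0]]}' >/dev/null && python3 ok.py
```

```text
CHK [445.8  94.   50. ] [0.7 0.8 0.1]False
```

```bash
sed -i 's/SystemExit(\(.*\))$/SystemExit(int(\1))/' ok.py
python3 -m pendant '{"grip":[-1,-1,-1,-1],"linear":[[0,-1.5,0],[0,-1.5,0],[0,-1,0],[0,0,0]],"angular":[[0,0,0],[0,0,0],[0,0,0],[0,0,0]]}' >/dev/null && python3 ok.py && python3 -m pendant '{"grip":[-1,-1,-1,-1],"linear":[[0,-1.5,0],[0,-1.5,0],[0,-1,0],[0,0,0]],"angular":[[0,0,0],[0,0,0],[0,0,0],[0,0,0]]}' >/dev/null && python3 ok.py && python3 -m pendant '{"grip":[-1,-1,-1,-1],"linear":[[0,-1.5,0],[0,-1.5,0],[0,-1,0],[0,0,0]],"angular":[[0,0,0],[0,0,0],[0,0,0],[0,0,0]]}' >/dev/null && python3 ok.py && python3 -m pendant '{"grip":[-1,-1,-1,-1],"linear":[[0,-1.5,0],[0,-1.5,0],[0,-1,0],[0,0,0]],"angular":[[0,0,0],[0,0,0],[0,0,0],[0,0,0]]}' >/dev/null && python3 ok.py
```

```text
CHK [446.   89.9  50.1] [-0.3  0.7  0.1]
CHK [446.1  86.   50.1] [-0.1  0.7 -0.1]
CHK [446.2  82.   50.2] [-0.5  0.8  0.8]
CHK [446.2  78.   50.2] [0.4 1.3 0. ]
```

```bash
cat >tray.py <<'E'
from h import *
import cv2
im=ctrl.get_image("top").astype(int)
p=ctrl.camera_params("top");R=np.array(p["R"]);t=np.array(p["t"]);f=240/np.tan(np.radians(p["vfov"]/2))
def px(X):
    c=R@np.array(X)+t;return f*c[0]/c[2]+p["cx"],f*c[1]/c[2]+p["cy"]
for X in (532,541):
    row=[]
    for Y in range(140,-130,-3):
        u,v=px([X,Y,77]);q=im[int(round(v)),int(round(u))];row.append((Y,q[0]-q[2],q.sum()//3))
    print(X,[(int(a),int(b),int(c)) for a,b,c in row])
E
python3 tray.py
```

```text
532 [(140, 15, 87), (137, 17, 89), (134, 16, 85), (131, 15, 86), (128, 12, 87), (125, 16, 85), (122, 17, 84), (119, 15, 88), (116, 18, 86), (113, 13, 86), (110, 16, 82), (107, 15, 88), (104, 16, 87), (101, 17, 88), (98, 15, 88), (95, 14, 88), (92, 16, 86), (89, 15, 92), (86, 17, 89), (83, 16, 88), (80, 15, 88), (77, 16, 90), (74, 18, 89), (71, 17, 91), (68, 15, 92), (65, 17, 93), (62, 10, 66), (59, 9, 48), (56, 14, 66), (53, 13, 84), (50, 13, 83), (47, 12, 64), (44, 5, 35), (41, 16, 81), (38, 16, 77), (35, 14, 81), (32, 13, 89), (29, 9, 76), (26, -1, 70), (23, 12, 131), (20, 14, 137), (17, 15, 143), (14, 14, 131), (11, 13, 123), (8, 12, 134), (5, 16, 137), (2, 15, 139), (-1, 15, 136), (-4, 14, 137), (-7, 15, 137), (-10, 14, 138), (-13, 12, 136), (-16, 12, 135), (-19, 15, 132), (-22, 13, 133), (-25, 14, 133), (-28, 15, 133), (-31, 15, 133), (-34, 13, 119), (-37, 8, 83), (-40, 9, 72), (-43, 5, 71), (-46, 10, 107), (-49, 16, 143), (-52, 76, 119), (-55, 73, 121), (-58, 71, 125), (-61, 69, 119), (-64, 70, 122), (-67, 69, 118), (-70, 71, 117), (-73, 70, 121), (-76, 72, 119), (-79, 67, 119)
[... 918 characters left out ...]
), (2, 12, 139), (-1, 11, 131), (-4, 11, 131), (-7, 10, 133), (-10, 9, 132), (-13, 14, 125), (-16, 12, 120), (-19, 13, 120), (-22, 8, 116), (-25, 12, 116), (-28, 12, 112), (-31, 12, 101), (-34, 11, 108), (-37, 8, 111), (-40, 11, 96), (-43, 4, 56), (-46, 13, 113), (-49, 11, 143), (-52, -6, 6), (-55, 7, 18), (-58, 48, 78), (-61, 69, 117), (-64, 69, 123), (-67, 71, 118), (-70, 69, 119), (-73, 70, 120), (-76, 69, 119), (-79, 69, 120), (-82, 71, 119), (-85, 70, 121), (-88, 69, 120), (-91, 72, 118), (-94, 70, 120), (-97, 71, 121), (-100, 70, 117), (-103, 70, 120), (-106, 73, 120), (-109, 74, 119), (-112, 68, 118), (-115, 70, 124), (-118, 71, 117), (-121, 71, 119), (-124, 73, 119), (-127, 70, 119)]
```

The tray's front edge is now at Y≈-50 (it started at 86), so the carrier has moved about 137 mm and is still riding on the fingers.

```bash

python3 -m pendant '{"grip":[-1,-1,-1,-1],"linear":[[0,-1.5,0],[0,-1.5,0],[0,-1,0],[0,0,0]],"angular":[[0,0,0],[0,0,0],[0,0,0],[0,0,0]]}' >/dev/null && python3 ok.py && python3 -m pendant '{"grip":[-1,-1,-1,-1],"linear":[[0,-1.5,0],[0,-1.5,0],[0,-1,0],[0,0,0]],"angular":[[0,0,0],[0,0,0],[0,0,0],[0,0,0]]}' >/dev/null && python3 ok.py && python3 -m pendant '{"grip":[-1,-1,-1,-1],"linear":[[0,-1.5,0],[0,-1.5,0],[0,-1,0],[0,0,0]],"angular":[[0,0,0],[0,0,0],[0,0,0],[0,0,0]]}' >/dev/null && python3 ok.py && python3 -m pendant '{"grip":[-1,-1,-1,-1],"linear":[[0,-1.5,0],[0,-1.5,0],[0,-1,0],[0,0,0]],"angular":[[0,0,0],[0,0,0],[0,0,0],[0,0,0]]}' >/dev/null && python3 ok.py
```

```text
CHK [446.2  74.   50.2] [ 0.3  2.1 -0.3]
CHK [446.1  70.   50.2] [0.6 1.7 0.6]
CHK [446.1  66.   50.2] [ 0.2  1.  -1. ]
CHK [446.1  61.9  50.1] [-0.4  0.1  0.8]
```

```bash

python3 -m pendant '{"grip":[-1,-1,-1,-1],"linear":[[0,-1.5,0],[0,-1.5,0],[0,-1,0],[0,0,0]],"angular":[[0,0,0],[0,0,0],[0,0,0],[0,0,0]]}' >/dev/null && python3 ok.py && python3 -m pendant '{"grip":[-1,-1,-1,-1],"linear":[[0,-1.5,0],[0,-1.5,0],[0,-1,0],[0,0,0]],"angular":[[0,0,0],[0,0,0],[0,0,0],[0,0,0]]}' >/dev/null && python3 ok.py && python3 -m pendant '{"grip":[-1,-1,-1,-1],"linear":[[0,-1.5,0],[0,-1.5,0],[0,-1,0],[0,0,0]],"angular":[[0,0,0],[0,0,0],[0,0,0],[0,0,0]]}' >/dev/null && python3 ok.py && python3 -m pendant '{"grip":[-1,-1,-1,-1],"linear":[[0,-1.5,0],[0,-1.5,0],[0,-1,0],[0,0,0]],"angular":[[0,0,0],[0,0,0],[0,0,0],[0,0,0]]}' >/dev/null && python3 ok.py
```

```text
CHK [446.2  58.   50.2] [ 0.9  0.8 -0.6]
CHK [446.9  56.4  50.9] [-3.4 21.6  9.5]
```

```bash
python3 -m pendant '{"grip":[-1,-1,-1,-1,-1],"linear":[[0,2,0],[0,3,0],[0,5,0],[0,8,0],[0,0,0]],"angular":[[0,0,0],[0,0,0],[0,0,0],[0,0,0],[0,0,0]]}'; python3 tray.py | sed 's/.*(-34, /(-34, /'
python3 - <<'E'
from h import *
import cv2
a=ctrl.get_image("side")[150:350,180:420]
cv2.imwrite("pics/seat.png",cv2.resize(a[:,:,::-1],None,fx=3,fy=3,interpolation=2))
E
```

```text
t: 22.7
ee_pos: [446.3, 73.2, 50.1]
orientation: [-0.001, 3.142, 0.0]
ft_force: [-0.2, 0.8, -0.2]
width: 0.3
grasp_force: 0.0
(-34, 14, 136), (-37, 14, 137), (-40, 14, 134), (-43, 16, 136), (-46, 17, 136), (-49, 13, 137), (-52, 17, 139), (-55, 10, 107), (-58, 7, 71), (-61, 8, 76), (-64, 4, 73), (-67, 6, 93), (-70, 40, 144), (-73, 77, 115), (-76, 72, 117), (-79, 73, 116), (-82, 69, 122), (-85, 69, 119), (-88, 71, 116), (-91, 68, 119), (-94, 69, 123), (-97, 69, 118), (-100, 71, 116), (-103, 70, 117), (-106, 68, 120), (-109, 70, 119), (-112, 73, 121), (-115, 73, 116), (-118, 69, 122), (-121, 72, 116), (-124, 70, 119), (-127, 72, 119)]
(-34, 11, 121), (-37, 12, 118), (-40, 13, 123), (-43, 13, 122), (-46, 15, 115), (-49, 12, 121), (-52, 13, 120), (-55, 12, 120), (-58, 13, 121), (-61, 10, 108), (-64, 10, 91), (-67, 8, 98), (-70, 6, 141), (-73, 78, 115), (-76, 73, 120), (-79, 70, 118), (-82, 72, 118), (-85, 70, 119), (-88, 71, 121), (-91, 71, 119), (-94, 69, 120), (-97, 70, 120), (-100, 71, 120), (-103, 71, 118), (-106, 69, 119), (-109, 70, 119), (-112, 70, 123), (-115, 72, 119), (-118, 71, 118), (-121, 72, 120), (-124, 71, 121), (-127, 70, 120)]
```

View pics/seat.png

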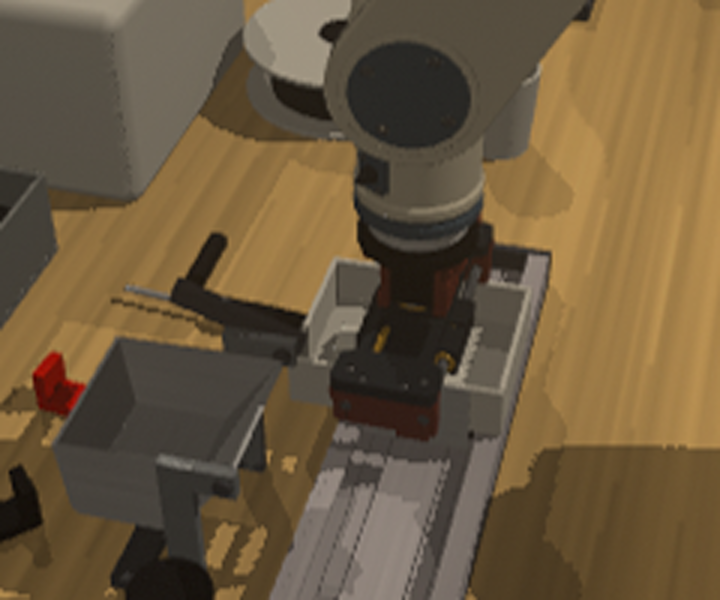

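The tray's front edge is now at Y≈-70, and the parts are in the tray on the far rail section. The force jumped from 1 to 21 N at this position. I'll confirm with a gentle push: riding takes only 2–3 N, so a seated carrier should resist more than that.

```bash
python3 -m pendant '{"grip":[-1,-1,-1,-1,-1],"linear":[[0,-5,0],[0,-5,0],[0,-3,0],[0,-1.5,0],[0,0,0]],"angular":[[0,0,0],[0,0,0],[0,0,0],[0,0,0],[0,0,0]]}'>/dev/null; python3 ok.py && python3 -m pendant '{"grip":[-1,-1],"linear":[[0,-1,0],[0,0,0]],"angular":[[0,0,0],[0,0,0]]}'>/dev/null; python3 ok.py && python3 -m pendant '{"grip":[-1,-1],"linear":[[0,-1,0],[0,0,0]],"angular":[[0,0,0],[0,0,0]]}'>/dev/null; python3 ok.py && python3 -m pendant '{"grip":[-1,-1],"linear":[[0,-1,0],[0,0,0]],"angular":[[0,0,0],[0,0,0]]}'>/dev/null; python3 ok.py
```

```text
CHK [446.1  57.5  50.3] [-1.2  2.7  0.6]
CHK [446.3  57.2  50.4] [-1.4  8.4  2.3]
CHK [446.3  57.2  50.4] [-1.4  8.4  2.3]
CHK [446.3  57.2  50.4] [-1.4  8.4  2.3]
```

It holds at 8.4 N with no travel, so it is seated. I'll withdraw and take a last look.

```bash
python3 -m pendant '{"grip":[-1,-1,-1,-1,-1,-1,-1,-1,-1,-1,-1,-1],"linear":[[0,3,0],[0,8,0],[0,10,0],[0,5,-10],[0,0,-25],[0,0,-30],[0,0,-30],[0,0,-30],[0,10,-30],[0,30,-20],[0,35,0],[0,35,0]],"angular":[[0,0,0],[0,0,0],[0,0,0],[0,0,0],[0,0,0],[0,0,0],[0,0,0],[0,0,0],[0,0,0],[0,0,0],[0,0,0],[0,0,0]]}'
python3 -m pendant '{"grip":[-1,-1,-1,-1,-1,-1,-1,-1],"linear":[[0,35,0],[0,35,0],[0,35,0],[0,35,0],[0,20,0],[0,0,0],[0,0,0],[0,0,0]],"angular":[[0,0,0],[0,0,0],[0,0,0],[0,0,0],[0,0,0],[0,0,0],[0,0,0],[0,0,0]]}'
python3 - <<'E'
from h import *
import cv2
a=ctrl.get_image("top")[130:290,190:400];b=ctrl.get_image("side")[210:370,190:400]
cv2.imwrite("pics/fin.png",cv2.resize(np.hstack([a,b])[:,:,::-1],(798,304),interpolation=2))
E
```

```text
t: 24.38
ee_pos: [446.8, 194.5, 228.0]
orientation: [0.001, 3.137, 0.002]
ft_force: [-0.0, 0.2, 0.4]
width: 0.4
grasp_force: 0.0
t: 25.05
ee_pos: [445.5, 352.2, 225.3]
orientation: [0.001, -3.141, 0.001]
ft_force: [0.6, -0.5, -0.1]
width: 0.5
grasp_force: 0.0
```

View pics/fin.png

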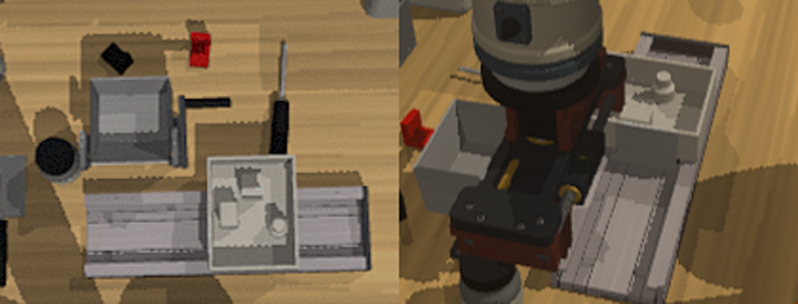

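Top view: the three parts are in the tray at (250,180), (228,210) and (278,228). The hopper is empty and upright, and the screwdriver and jar look to be where they started.

```bash
python3 -c "
from workcell import ctrl
print(ctrl.close_job())"
```

```text
the job is handed in; nothing more can be done
None
```

I handed the job in at about 25 s: all three parts are in the tray, the hopper is back upright, and the carrier appears seated at the next station, holding against an 8 N push without moving.

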